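Refit a radiator's thermostatic head

TASK

Put the low radiator back in service: first turn the black flow knob so that its white pointer lines up with the red mark on the dial. Then take the white thermostatic head, turn it so that the cross slot in its underside meshes with the brass cross splines of the other valve, slide it down over them and press the orange spring collar fully down; finish while still holding the head and pressing it home, because the collar pushes it up if you let go. Leave the mug, the wrench and the plant where they are.

Things in the scene. Friction and masses are not known exactly. Their poses are not given: they have to be found in the camera images.
- radiator: Fixed unit: white low convector (80 x 380 mm, 100 mm high) with two nickel valves 140 mm apart in front of it. Origin on the work surface, midway between the valves; x points from the valves to the convector, whose front face is 145 mm from the origin; +y to the thermostatic valve, -y to the flow knob. Yaw varies by up to 0.3 rad; the robot is on its -x side.
- stem (a point): Centre of the thermostatic valve, at the top of the spring collar at rest (90 mm above the work surface); axes as the radiator's. Brass cross splines: two crossing blades 6 mm thick, 32 mm across, along this frame's x and y, standing 20 mm above this point (top 4 mm thinner as a lead-in: 3.5 x 27 mm). The same every quarter turn.
- collar (a joint): Orange collar, 52 mm in diameter, round the splines: how far it is pressed down, in m. 0 at rest, 0.008 at the hard stop; a spring pushes it up with about 5 N at rest and 12 N at the stop. The splines pass through it and do not move.
- knob (a joint): Black flow knob: angle in rad, positive anticlockwise seen from above. 0: the white pointer is on the red mark, which lies on the -x side of the dark dial, 36 mm in radius. Starts at 0.6 to 1.4; stops at -0.6 and 1.7; stays where it is left, friction 0.06 N m.
- knob_grip (a point): Point on the knob's axis, 82 mm above the work surface, turning with the knob. Knob: upright bar 44 mm long (this frame's x), 12 mm wide (y), top 10 mm above this point, foot 24 mm below it on a 40 mm flange (6 mm thick) over a 72 mm dial. The bar's -x end is painted white as the pointer, with a white line on top.
- head: Loose white cylinder, 46 mm diameter (51 over blue ribs, looks only), 80 mm high, about 0.16 kg, standing on its open end left or right of the robot. Origin: centre of the lower rim, z up. Lower 31 mm: socket with a cross slot 10 mm wide, 37 mm across, along its x and y, same every quarter turn; blue ribs and the blue cross on top are in line with it. Solid above. The rim lands on the collar.
- mug: Blue mug, 76 mm in diameter, 90 mm high, origin at the centre of its underside. Leave it alone.
- wrench: Steel wrench 170 mm long lying flat along its x axis on the work surface, to the right of the radiator. Leave it alone.
- plant: Small plant in a terracotta pot, 94 mm in diameter, about 170 mm high, origin at the centre of its underside. Leave it alone.
Mind the look-alikes: they are no part of the job. Of the things that look like the head, take the one that is farthest to the robot's right at the start.

How it is judged:
On the way, in this order (a step that is already met when the one before it is completed fails the run):
1. the flow knob's pointer is on the red mark (within 8 degrees) (value of joint knob between -0.14 and 0.14 rad), for 0.2 s.
2. the head is meshed with the splines and presses the collar down (value of joint collar above 0.005 m and z of head in the frame of stem below -0.004 m and horizontal distance between head and stem below 0.005 m and angle between head's own z axis and vertical below 0.1 rad), for 0.2 s.
At the end, for the whole second after the job is handed in: Knob within 0.14 rad of the mark; head upright (0.1 rad), centred on the splines (5 mm), its rim 4 mm or more below the collar's rest height, pressing the collar down over 5 of its 8 mm with over 4 N; head still (10 mm/s), the fingers on it with over 2 N (all of step 1 and all of step 2 and contact force between the fingers and head above 2 N and contact force between head and collar above 4 N and linear speed of head below 0.01 m/s); the arm keeps its last pose, push and grip.
It fails at once if the blue mug is moved by more than 30 mm (distance of mug from where it was at the start of the episode above 0.03 m).
It fails at once if the wrench is moved by more than 30 mm (distance of wrench from where it was at the start of the episode above 0.03 m).
It fails at once if the potted plant is moved by more than 30 mm (distance of plant from where it was at the start of the episode above 0.03 m).
It also fails if it takes over 53 s, if anything falls off the work surface, if the arm or the gripper's body presses on something with over 40 N, if the wrist force passes 120 N, or if a joint passes its speed limit or range.

ROBOT

A 7-joint arm with a two-finger parallel gripper is mounted at the origin on the work surface. World frame = base frame: x ahead of the robot, y to its left, z up, the work surface at z = 0. Lengths are in m, angles in rad, forces in N, time in s.
With the tool pointing down it reaches from about 0.4 to 0.85 m from the base axis. Payload 4.5 kg.
Tool frame: the origin (TCP) lies midway between the tips of the shut fingers; the grasp point (between the pads) lies 19 mm behind it; z points along the fingers, y is the line along which they close (so a half turn about z gives the same grasp; the last joint's range is limited). The gripper opens to 88 mm and grips with 3 to 60 N. Pads are 18 mm wide; open, the fingers measure 123 mm over their backs; the gripper's body (75 mm by 187 mm) begins 45 mm behind the grasp point.
Start: joints at [-1.083, 0.689, -0.195, 1.565, 0.157, 0.902, -0.215], TCP at [0.274, 0.562, 0.239] pointing down, gripper open.
Joint ranges: [-3.01, 3.01], [-0.46, 2.08], [-1.47, 1.51], [0.13, 2.56], [-1, 4.14], [0.04, 2.09], [-2.66, 2.66]. Speed limits (rad/s): [2.57, 2.57, 3.14, 3.14, 3.14, 3.14, 3.14].

INTERFACE

Orientations are given as a unit quaternion [x, y, z, w].
In Python, from plant import r, eyes, finish_job gives the robot as it stands. The module is installed in compiled form; this text tells all that it offers.
- The arm moves only by the tool move_arm, never from a script. Its argument "motion" is a list of rows, each a list of 7 numbers: the shift along the tool's x, y, z in mm, then the turn, a rotation vector about the tool's x, y, z in degrees, then the closure, from 0 (fully open) to 1 (shut). A call has 1 to 5 rows; each row is the pose to reach, as a shift and turn from the pose commanded when the call began, along the tool's axes at that moment; what a row does not reach only later rows make up. A row lasts 1/8 s, in which the tool goes at most 62.5 mm and 10.7 degrees, less where a joint would pass 70% of its speed; a pose out of reach is approached as far as the arm can. A call with a gripper value outside its range is refused whole. The fingers move at their own pace and stop on an object; "newtons" is the grip in N (left out, the last holds). Time passes only in rows, so rows that repeat a pose let the fingers close. It gives the time, the measured TCP pose, the force, the opening and the grip force at its end, in the units of the state.
- r.get_state(): the state, without advancing time (a new reading comes with each control period).
- eyes.snapshot(name): name is "side" or "top" or "wrist"; returns a dict with "frame" (384x512x3 uint8, red, green, blue), "z_map" (384x512 float32, m along the optical axis (not along the pixel's ray), 0 where there is no reading), "intrinsics" (3x3 intrinsics, pixels), "world_to_cam" (4x4, takes a point from world to camera coordinates). Camera axes: x right, y down, z forward; pixel columns grow to the right and rows downward; lengths in m; the calibration is good to about 2 mm. The wrist camera is an equidistant fisheye: a pixel r from the principal point sees the ray r / f radians off the axis. A picture is of the moment at which its call begins.
- finish_job(): hands the job in; it is judged then, once.
The state is a dict: "clock": time; "q": joint angles; "qd": joint speeds; "joint_torque": joint torques, N m; "tool_pos": TCP position; "eef_rot": TCP orientation; "contact_force": force on the tool from outside, world axes, zero at the start; "moment": the same for the moment, N m; "opening": opening from 0.0 (shut) to 1.0 (fully open); "finger_force": force on a finger pad.
Only numpy, scipy, OpenCV 4.12 (cv2) and the standard library are available. Lean on these libraries where they do the work, as an engineer would, in place of code of your own. Each camera call takes 0.05 s, during which the arm holds its last target. There are 200 camera calls.

## Working session

There is one attempt and no reset: what is moved stays moved. The work goes in short steps, Python scripts to look and compute and a tool call to move; the robot and the scene stay as the last step left them, time stands still between calls to the robot, and variables do not carry over. Pictures are saved under pics/ and viewed, at most 10 in all, crops included, and the job is handed in when it is done.

Besides the shell and the picture viewer there is one more tool, called after "Call:" by a JSON object that holds its "api" and its "payload", one argument or row to a line. move_arm: Moves the arm, as the interface text tells. Its arguments: {"type":"object","properties":{"motion":{"type":"array","items":{"type":"array","items":{"type":"number"}}},"newtons":{"type":"number"}},"required":["motion"]}

```bash
mkdir -p pics; cat > h.py <<'E'
import numpy as np, cv2
from plant import r, eyes
from scipy.spatial.transform import Rotation as R
def snap(n,save=None):
    s=eyes.snapshot(n)
    if save: cv2.imwrite('pics/'+save,s['frame'][:,:,::-1])
    return s
def cloud(s):
    z=s['z_map'];K=s['intrinsics'];v,u=np.mgrid[:z.shape[0],:z.shape[1]]
    P=np.stack([(u-K[0,2])/K[0,0]*z,(v-K[1,2])/K[1,1]*z,z],-1)
    T=np.linalg.inv(s['world_to_cam']);W=P@T[:3,:3].T+T[:3,3]
    W[z==0]=np.nan
    return W
E
python3 - <<'E'
from h import *
a=snap('top');b=snap('side')
np.savez('s0.npz',**{k+n:v for n,s in(('t',a),('s',b)) for k,v in s.items()})
im=np.vstack([a['frame'],b['frame']])[:,:,::-1]
cv2.imwrite('pics/top.png',cv2.resize(a['frame'],(768,576))[:,:,::-1]);cv2.imwrite('pics/side.png',cv2.resize(b['frame'],(768,576))[:,:,::-1])
print(r.get_state())
W=cloud(a)
for v in range(32,384,64): print([tuple(np.round(W[v,u],2)) for u in range(32,512,112)])
E
```

```text
{'clock': 0.1, 'q': array([-1.08322109,  0.68989222, -0.19451133,  1.56622163,  0.15731316,
        0.90248392, -0.21509588]), 'qd': array([-0.00036443, -0.00275262,  0.00055801, -0.0026991 ,  0.00049096,
       -0.0005129 ,  0.001806  ]), 'joint_torque': array([-2.73656718e-03, -5.28502214e+01, -1.27098005e+00, -1.53838170e+01,
       -5.24495181e-02,  2.00567745e-03,  4.46022875e-05]), 'tool_pos': array([0.27377893, 0.56122984, 0.23799984]), 'eef_rot': array([ 2.24907162e-01,  9.74379863e-01, -7.98417940e-04, -1.16859624e-04]), 'contact_force': array([ 0.03323143, -0.28736768,  0.46003128]), 'moment': array([-0.03837241, -0.03915854,  0.05850492]), 'finger_force': 0.0, 'opening': 0.9992497141002673}
[(np.float64(1.4), np.float64(1.09), np.float64(-0.74)), (np.float64(1.42), np.float64(0.55), np.float64(-0.75)), (np.float64(1.44), np.float64(0.0), np.float64(-0.75)), (np.float64(1.46), np.float64(-0.55), np.float64(-0.75)), (np.float64(1.47), np.float64(-1.1), np.float64(-0.75))]
[(np.float64(0.81), np.float64(0.69), np.float64(-0.0)), (np.float64(0.82), np.float64(0.35), np.float64
[... 602 characters left out ...]
1), np.float64(-0.0)), (np.float64(0.45), np.float64(-0.34), np.float64(0.0)), (np.float64(0.46), np.float64(-0.67), np.float64(-0.0))]
[(np.float64(0.27), np.float64(0.47), np.float64(0.34)), (np.float64(0.25), np.float64(0.31), np.float64(-0.01)), (np.float64(0.26), np.float64(-0.01), np.float64(0.01)), (np.float64(0.26), np.float64(-0.34), np.float64(0.0)), (np.float64(0.27), np.float64(-0.66), np.float64(-0.0))]
[(np.float64(0.22), np.float64(0.29), np.float64(0.72)), (np.float64(0.07), np.float64(0.3), np.float64(0.0)), (np.float64(0.08), np.float64(-0.02), np.float64(0.01)), (np.float64(0.09), np.float64(-0.33), np.float64(-0.0)), (np.float64(0.09), np.float64(-0.65), np.float64(0.0))]
```

View pics/top.png

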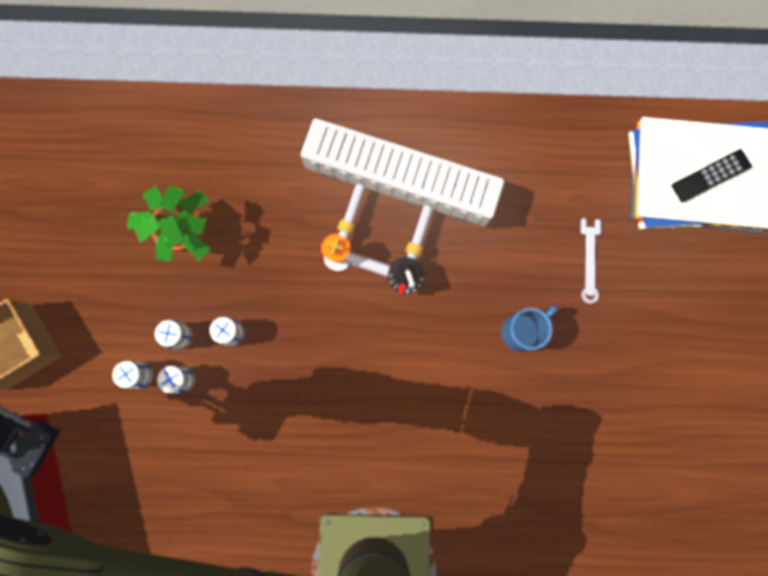

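View pics/side.png

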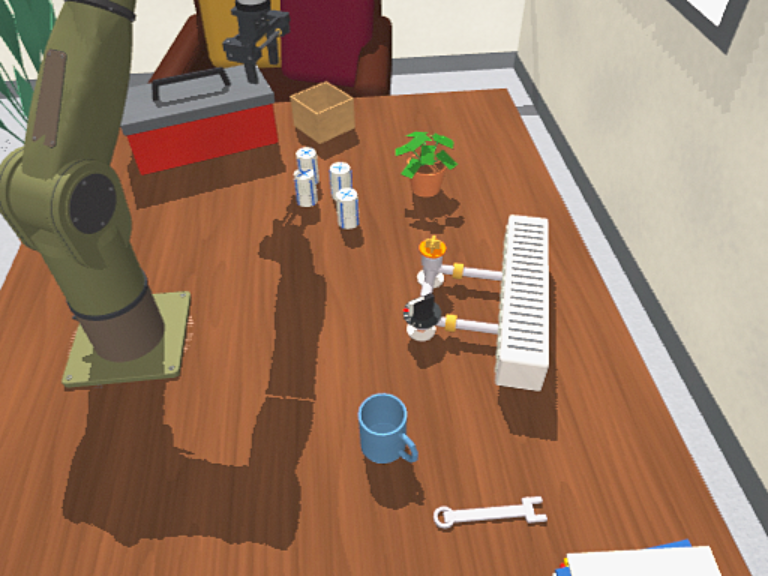

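Top view (768x576): four look-alike heads at about (226,330), (172,333), (172,380) and (127,374). The robot's right is −y, which is rightward in the picture, so (226,330) fits. The collar is at (336,247), the knob at (406,275) with its red mark at (402,288), and the mug is at (528,330). I'll measure these and check one enlarged crop.

```bash
cat > m.py <<'E'
from h import *
d=np.load('s0.npz');a={k[:-1]:d[k] for k in d if k.endswith('t')}
W=cloud(a);im=a['frame'].astype(int);hsv=cv2.cvtColor(a['frame'],cv2.COLOR_RGB2HSV)
def med(m): return np.round(np.nanmean(W[m],0),4)
z=W[...,2]
# heads: top z ~0.08
m=(np.abs(z-0.08)<0.006)&(W[...,1]>0.12)&(W[...,1]<0.6)&(W[...,0]<0.62)&(W[...,0]>0.25)
n,l,st,c=cv2.connectedComponentsWithStats(m.astype(np.uint8))
for i in range(1,n):
    if st[i,4]>40:
        p=W[l==i]; print('head',np.round(c[i],1),st[i,4],np.round((p.min(0)+p.max(0))/2,4),np.round(np.ptp(p,axis=0),3))
o=(hsv[...,0]>8)&(hsv[...,0]<20)&(hsv[...,1]>200)&(hsv[...,2]>190)&(np.abs(z-0.09)<0.008)
p=W[o];print('collar',o.sum(),(p.min(0)+p.max(0))/2,np.ptp(p,axis=0))
# convector top -> yaw
m=(np.abs(z-0.1)<0.006)&(W[...,0]>0.6)&(np.abs(W[...,1])<0.35)
n,l,st,c=cv2.connectedComponentsWithStats(m.astype(np.uint8));i=1+np.argmax(st[1:,4])
rc=cv2.minAreaRect(W[l==i][:,:2].astype(np.float32)*1000);print('conv',rc)
b=(im.max(2)<70)&(z>0.04)&(W[...,0]>0.4)&(np.abs(W[...,1])<0.2)
p=W[b];print('black',b.sum(),(p.min(0)+p.max(0))/2,np.ptp(p,axis=0))
rd=(im[...,0]>170)&(im[...,1]<60)&(im[...,2]<60)&(z>0.03)&(np.abs(W[...,1])<0.2)
print('red',rd.sum(),med(rd))
f=a['frame'][:,:,::-1]
c1=cv2.resize(f[200:270,70:175],None,fx=7,fy=7,interpolation=cv2.INTER_CUBIC)[:290]
c1=cv2.resize(f[205:265,70:175],(630,360));c2=cv2.resize(f[150:200,205:295],(400,222),interpolation=2)
out=np.zeros((590,640,3),np.uint8);out[:360,:630]=c1;out[365:587,:400]=c2
cv2.imwrite('pics/crop.png',out)
E
python3 m.py
```

```text
head [148.1 219.9] 219 [0.4367 0.2918 0.08  ] [0.044 0.047 0.011]
head [111.5 222.1] 216 [0.4271 0.3924 0.08  ] [0.047 0.043 0.012]
head [ 83.6 249.4] 231 [0.3522 0.4638 0.0799] [0.044 0.046 0.012]
head [113.1 252.7] 221 [0.3439 0.3824 0.0804] [0.044 0.045 0.011]
collar 157 [0.59673307 0.0898385  0.09052695] [0.0488078  0.04778661 0.0120487 ]
conv ((750.7758178710938, -30.217910766601562), (378.8391418457031, 81.98574829101562), 73.18444061279297)
black 189 [ 0.55663144 -0.04740707  0.07244955] [0.05437164 0.0606479  0.05182428]
red 19 [ 0.529  -0.0361  0.0539]
```

View pics/crop.png

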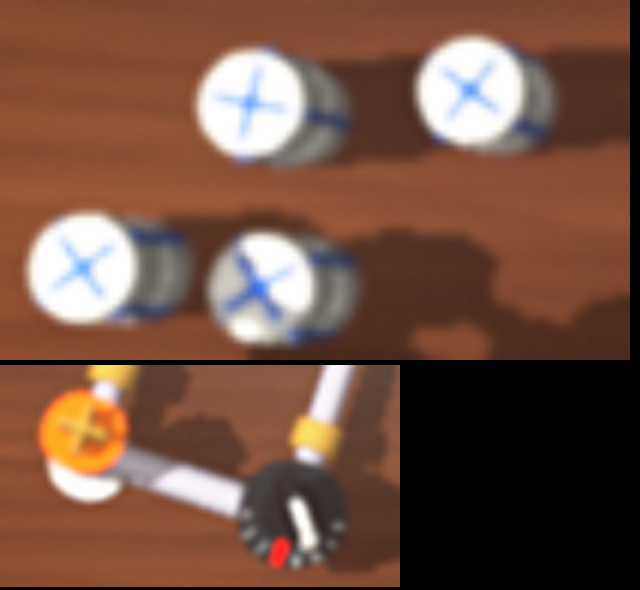

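The crop shows the rightmost look-alike at crop (470,90), which is top-view pixel (148,220) in the 512x384 image. At y=0.292 m it has the smallest y of the four (0.292, 0.382, 0.392, 0.464), so it is the one meant. The white pointer is about 35° anticlockwise from the red mark. I'll move towards the knob.

Call:
{"api": "move_arm", "payload": {
  "motion": [
    [-45,-37,4,0,0,-9,0],
    [-90,-74,8,0,0,-18,0],
    [-138,-112,12,0,0,-27,0],
    [-186,-151,16,0,0,-36,0],
    [-234,-190,20,0,0,-44,0]
  ]
}}

```text
clock: 0.72
tool_pos: [0.4016, 0.2864, 0.2184]
eef_rot: [-0.159, 0.987, -0.0, -0.0]
contact_force: [1.3, 0.6, 0.6]
opening: 1.003
finger_force: 0.0
```

```bash
cat >> h.py <<'E'
def plan(x,y,z,yaw):
    "yaw: deg of tool y axis in world, tool down; prints tool-axis shift mm and rotvec deg"
    s=r.get_state();Q=R.from_quat(s['eef_rot'])
    yv=np.array([np.cos(np.radians(yaw)),np.sin(np.radians(yaw)),0]);zv=np.array([0,0,-1.])
    T=R.from_matrix(np.stack([np.cross(yv,zv),yv,zv],1))
    d=Q.inv().apply(np.array([x,y,z])-s['tool_pos'])*1000
    print('shift',d.round(1),'rot',np.degrees((Q.inv()*T).as_rotvec()).round(1),'t',round(s['clock'],2),'pos',s['tool_pos'].round(4))
E
python3 -c "
from h import *
plan(.555,-.044,.18,107.6)"
```

```text
shift [ -42.  -361.9   38.5] rot [-0.  -0.   0.7] t 0.72 pos [0.4016 0.2864 0.2184]
```

Call:
{"api": "move_arm", "payload": {
  "motion": [
    [-7,-60,6,0,0,0,0],
    [-14,-120,12,0,0,0,0],
    [-21,-180,18,0,0,0,0],
    [-28,-240,24,0,0,0,0],
    [-35,-300,32,0,0,0,0]
  ]
}}

```text
clock: 1.35
tool_pos: [0.5277, 0.0121, 0.1864]
eef_rot: [-0.156, 0.988, 0.0, 0.0]
contact_force: [0.6, 0.4, 0.5]
opening: 0.997
finger_force: 0.0
```

Call:
{"api": "move_arm", "payload": {
  "motion": [
    [-7,-58,8,0,0,0,0],
    [-7,-61,8,0,0,0,0],
    [-7,-61,8,0,0,0,0]
  ]
}}

```text
clock: 1.72
tool_pos: [0.5521, -0.0414, 0.1784]
eef_rot: [-0.156, 0.988, 0.001, -0.0]
contact_force: [-1.1, 0.6, -0.2]
opening: 0.997
finger_force: 0.0
```

```bash
cat > w.py <<'E'
from h import *
plan(.555,-.044,.066,107.6)
s=snap('wrist','w1.png');np.savez('w1.npz',**s)
print(s['intrinsics'],s['world_to_cam'])
t=snap('top','t1.png');np.savez('t1.npz',**t)
E
python3 w.py
```

```text
shift [ -2.   -3.5 112.4] rot [ 0.1 -0.   0.4] t 1.73 pos [ 0.5521 -0.0414  0.1784]
[[297.31863964   0.         255.14435892]
 [  0.         297.31863964 189.40328744]
 [  0.           0.           1.        ]] [[-0.3088532   0.95110825  0.00166994  0.20920687]
 [ 0.91603729  0.29699129  0.2695772  -0.51418596]
 [ 0.25590114  0.08478951 -0.96297733  0.19355336]
 [ 0.          0.          0.          1.        ]]
```

View pics/w1.png

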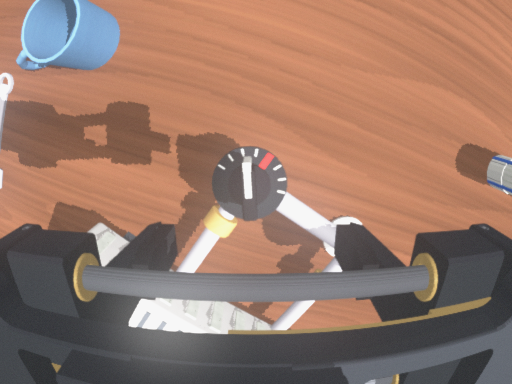

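The wrist view shows the dial centred at about (250,184), the pointer tip at (248,156), the end of the white line at (248,197) and the red mark at (266,161).

```bash
cat >> h.py <<'E'
def fish(s,u,v,z):
    K=s['intrinsics'];x=(u-K[0,2])/K[0,0];y=(v-K[1,2])/K[1,1];t=np.hypot(x,y)
    d=np.array([x/t*np.sin(t),y/t*np.sin(t),np.cos(t)]) if t>0 else np.array([0,0,1.])
    T=np.linalg.inv(s['world_to_cam']);d=T[:3,:3]@d;o=T[:3,3]
    return o+d*(z-o[2])/d[2]
E
python3 -c "
from h import *
s=dict(np.load('w1.npz'))
a=fish(s,248,157,.092);b=fish(s,248.5,197,.092);f=s['frame'].astype(int)
print(a,b,np.degrees(np.arctan2(*(b-a)[1::-1])))
print('back',fish(s,250,220,.092))
for z in(.05,.052,.058): print(fish(s,250,184,z),fish(s,266,161,z))
"
```

```text
[ 0.52432917 -0.0558042   0.092     ] [ 0.55574238 -0.04537608  0.092     ] 18.364422608692372
back [ 0.57463256 -0.03806468  0.092     ]
[ 0.55550299 -0.04482376  0.05      ] [ 0.52964319 -0.03735733  0.05      ]
[ 0.55499757 -0.04495379  0.052     ] [ 0.52932609 -0.03754173  0.052     ]
[ 0.55348134 -0.0453439   0.058     ] [ 0.52837479 -0.03809495  0.058     ]
```

Call:
{"api": "move_arm", "payload": {
  "motion": [
    [-2,-4,30,0,0,0,0.55],
    [-2,-4,60,0,0,0,0.55],
    [-2,-4,90,0,0,0,0.55],
    [-2,-4,112,0,0,0,0.55],
    [-2,-4,112,0,0,0,1]
  ],
  "newtons": 25
}}

```text
clock: 2.45
tool_pos: [0.5544, -0.0431, 0.0659]
eef_rot: [-0.158, 0.987, 0.001, -0.001]
contact_force: [0.1, 0.4, -0.0]
opening: 0.455
finger_force: 0.0
```

Call:
{"api": "move_arm", "payload": {
  "motion": [
    [0,0,0,0,0,0,1],
    [0,0,0,0,0,0,1],
    [0,0,0,0,0,0,1]
  ]
}}

```text
clock: 2.82
tool_pos: [0.5565, -0.0459, 0.0677]
eef_rot: [-0.156, 0.988, -0.001, 0.001]
contact_force: [-0.7, 1.1, 3.5]
opening: 0.134
finger_force: 25.0
```

Call:
{"api": "move_arm", "payload": {
  "motion": [
    [0,0,0,0,0,9,1],
    [0,0,0,0,0,18,1],
    [0,0,0,0,0,27,1],
    [0,0,0,0,0,35,1],
    [0,0,0,0,0,35,1]
  ]
}}

```text
clock: 3.45
tool_pos: [0.5565, -0.0465, 0.0677]
eef_rot: [0.148, 0.989, -0.001, 0.001]
contact_force: [0.5, -3.4, 6.8]
opening: 0.133
finger_force: 25.0
```

Call:
{"api": "move_arm", "payload": {
  "motion": [
    [0,0,0,0,0,0,1],
    [0,0,0,0,0,0,1],
    [0,0,0,0,0,0,0.5],
    [0,0,0,0,0,0,0.5]
  ]
}}

```text
clock: 3.95
tool_pos: [0.5554, -0.0444, 0.0666]
eef_rot: [0.147, 0.989, 0.001, -0.0]
contact_force: [0.4, -0.0, -0.1]
opening: 0.337
finger_force: 0.0
```

Call:
{"api": "move_arm", "payload": {
  "motion": [
    [0,0,-40,0,0,0,0.5],
    [0,0,-80,0,0,0,0.3],
    [0,0,-120,0,0,0,0],
    [0,0,-120,0,0,0,0]
  ]
}}

```text
clock: 4.45
tool_pos: [0.5575, -0.0445, 0.1893]
eef_rot: [0.147, 0.989, 0.001, 0.003]
contact_force: [0.8, -0.2, -0.5]
opening: 0.79
finger_force: 0.0
```

```bash
python3 - <<'E'
from h import *
plan(.437,.292,.18,90)
s=snap('wrist');np.savez('w2.npz',**s)
cv2.imwrite('pics/w2.png',cv2.resize(s['frame'][110:250,170:420],None,fx=3,fy=3)[:,:,::-1])
E
```

```text
shift [213.3 286.8   8.9] rot [  0.1   0.3 -16.9] t 4.45 pos [ 0.5575 -0.0445  0.1893]
```

View pics/w2.png

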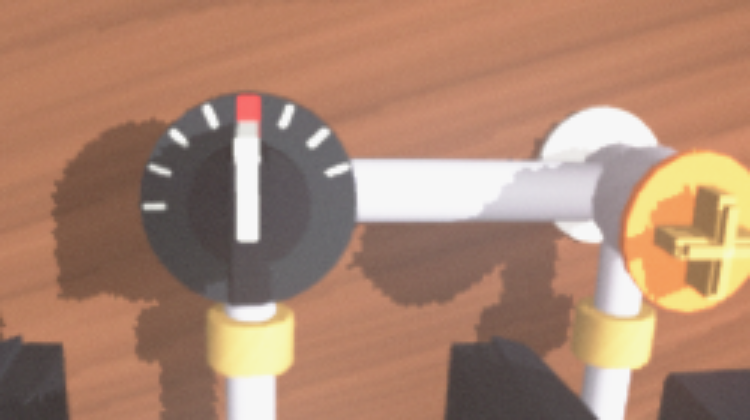

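The pointer is on the red mark (crop (248,105) and (248,130)), and the dial shows no misalignment. Next, the head.

Call:
{"api": "move_arm", "payload": {
  "motion": [
    [35,47,0,0,0,0,0],
    [70,94,0,0,0,0,0],
    [106,142,0,0,0,0,0],
    [142,190,0,0,0,0,0],
    [178,238,0,0,0,0,0]
  ]
}}

```text
clock: 5.12
tool_pos: [0.4532, 0.2358, 0.1853]
eef_rot: [0.147, 0.989, -0.001, -0.001]
contact_force: [0.7, 0.5, 0.5]
opening: 1.001
finger_force: 0.0
```

Call:
{"api": "move_arm", "payload": {
  "motion": [
    [30,42,0,0,0,0,0],
    [35,49,0,0,0,0,0],
    [35,49,0,0,0,0,0],
    [35,49,0,0,0,0,0]
  ]
}}

```text
clock: 5.62
tool_pos: [0.4364, 0.2892, 0.1861]
eef_rot: [0.149, 0.989, -0.001, -0.0]
contact_force: [0.5, -0.3, 0.2]
opening: 1.001
finger_force: 0.0
```

```bash
python3 - <<'E'
from h import *
s=dict(np.load('w2.npz'))
print('stem',fish(s,408.3,190.7,.11),fish(s,408.3,190.7,.106))
plan(.437,.292,.042,73.2)
s=snap('wrist');np.savez('w3.npz',**s)
cv2.imwrite('pics/w3.png',cv2.resize(s['frame'][110:250,170:340],None,fx=4,fy=4,interpolation=2)[:,:,::-1])
E
```

```text
stem [0.5918599  0.08449801 0.11      ] [0.59366665 0.08642536 0.106     ]
shift [  0.2   3.2 144.1] rot [-0.1 -0.  -0.4] t 5.62 pos [0.4364 0.2892 0.1861]
```

View pics/w3.png

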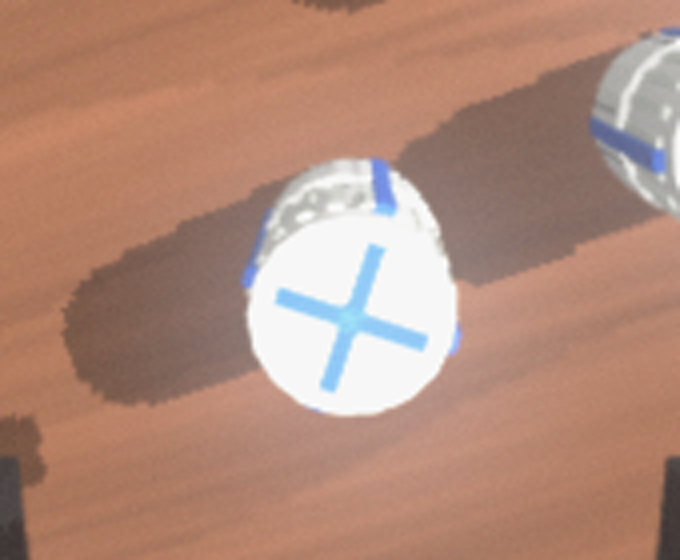

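The crop shows the head's top with the cross centred at (351,318). One arm runs (376,246)–(328,390) and the other (277,296)–(427,343).

```bash
python3 - <<'E'
from h import *
s=dict(np.load('w3.npz'))
g=lambda u,v:fish(s,170+(u+.5)/4-.5,110+(v+.5)/4-.5,.08)
print(g(351,318))
for a,b in(((376,246),(328,390)),((277,296),(427,343))):
    d=g(*b)-g(*a);print(np.degrees(np.arctan2(d[1],d[0])))
c=g(351,318);plan(.437,.292,.042,73.2)
E
```

```text
[0.43781434 0.29090277 0.08      ]
-34.83512567164534
54.86810395765134
shift [  0.4   2.9 144.3] rot [-0.1  0.  -0.4] t 5.67 pos [0.4365 0.2893 0.1863]
```

Call:
{"api": "move_arm", "payload": {
  "motion": [
    [0,2,30,0,0,9,0],
    [0,2,65,0,0,18,0.1],
    [0,2,100,0,0,18,0.1],
    [0,2,144,0,0,18,0.1],
    [0,2,144,0,0,18,0.1]
  ],
  "newtons": 45
}}

```text
clock: 6.3
tool_pos: [0.4353, 0.2909, 0.0405]
eef_rot: [0.302, 0.953, -0.003, -0.001]
contact_force: [0.0, -0.8, 0.6]
opening: 0.899
finger_force: 0.0
```

Call:
{"api": "move_arm", "payload": {
  "motion": [
    [0,0,0,0,0,0,1],
    [0,0,0,0,0,0,1],
    [0,0,0,0,0,0,1],
    [0,0,0,0,0,0,1],
    [0,0,0,0,0,0,1]
  ]
}}

```text
clock: 6.92
tool_pos: [0.4367, 0.2934, 0.0437]
eef_rot: [0.301, 0.954, 0.0, 0.0]
contact_force: [-0.2, -1.6, 6.3]
opening: 0.505
finger_force: 45.0
```

Call:
{"api": "move_arm", "payload": {
  "motion": [
    [0,0,-30,0,0,0,1],
    [0,0,-80,0,0,0,1],
    [0,0,-130,0,0,0,1],
    [0,0,-130,0,0,0,1]
  ]
}}

```text
clock: 7.42
tool_pos: [0.4383, 0.295, 0.1761]
eef_rot: [0.301, 0.954, 0.003, 0.002]
contact_force: [0.1, -0.8, -1.7]
opening: 0.512
finger_force: 45.0
```

```bash
python3 - <<'E'
from h import *
plan(.594,.0885,.2,73.2)
s=snap('wrist');np.savez('w4.npz',**s)
cv2.imwrite('pics/w4.png',cv2.resize(s['frame'],(768,576),interpolation=2)[:,:,::-1])
E
```

```text
shift [-246.   -79.6  -24. ] rot [  0.4   0.2 -18.2] t 7.42 pos [0.4383 0.295  0.1761]
```

View pics/w4.png

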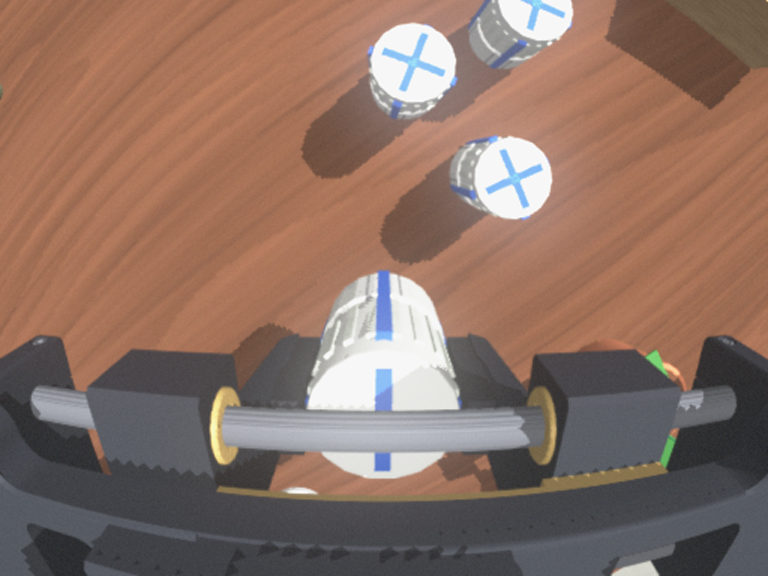

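The head is held upright with its rib centred between the fingers (384,350). I'll carry it over the stem, turning it back into line with the splines.

Call:
{"api": "move_arm", "payload": {
  "motion": [
    [-40,-13,-8,0,0,-4,1],
    [-90,-29,-14,0,0,-8,1],
    [-145,-46,-14,0,0,-12,1],
    [-200,-64,-14,0,0,-15,1],
    [-246,-78,-14,0,0,-18,1]
  ]
}}

```text
clock: 8.1
tool_pos: [0.5931, 0.0857, 0.1844]
eef_rot: [0.148, 0.989, -0.001, -0.002]
contact_force: [1.0, 0.4, -2.1]
opening: 0.511
finger_force: 45.0
```

Call:
{"api": "move_arm", "payload": {
  "motion": [
    [0,0,0,0,0,0,1],
    [0,0,0,0,0,0,1]
  ]
}}

```text
clock: 8.35
tool_pos: [0.5917, 0.089, 0.1849]
eef_rot: [0.148, 0.989, -0.0, -0.002]
contact_force: [-0.7, -0.0, -2.2]
opening: 0.514
finger_force: 45.0
```

```bash
python3 - <<'E'
from h import *
plan(.595,.0895,.19,73.2)
s=snap('side');np.savez('s5.npz',**s)
p=s['world_to_cam']@np.array([.595,.0895,.12,1]);p=s['intrinsics']@p[:3];u,v=(p[:2]/p[2]).astype(int);print(u,v)
a=s['frame'][max(v-60,0):v+60,u-75:u+75]
s=snap('top');np.savez('t5.npz',**s)
p=s['world_to_cam']@np.array([.595,.0895,.12,1]);p=s['intrinsics']@p[:3];u2,v2=(p[:2]/p[2]).astype(int);print(u2,v2)
b=s['frame'][v2-60:v2+60,u2-40:u2+40]
cv2.imwrite('pics/c5.png',cv2.resize(np.hstack([a,b]),None,fx=3.4,fy=3.4,interpolation=2)[:,:,::-1])
E
```

```text
shift [-3.   1.4 -5.1] rot [-0.  -0.2 -0.2] t 8.35 pos [0.5917 0.089  0.1849]
287 156
222 162
```

View pics/c5.png

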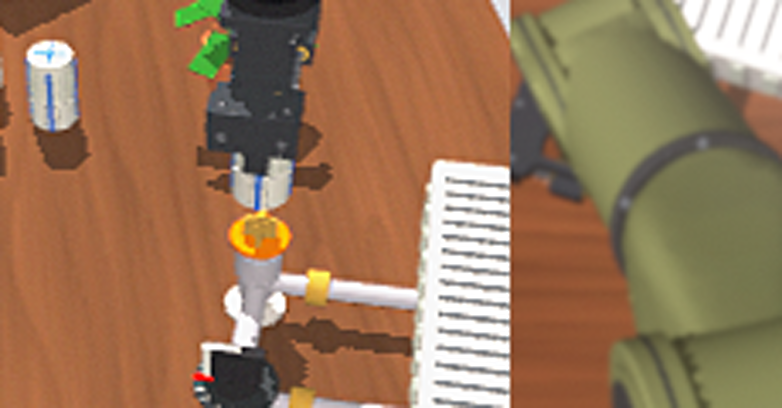

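The side view shows the head at crop (260,185), directly above the collar and splines at (260,235). I'll measure the offset between them in that same camera.

```bash
python3 - <<'E'
from h import *
from scipy.optimize import least_squares
s=dict(np.load('s5.npz'));W=cloud(s);z=W[...,2];hsv=cv2.cvtColor(s['frame'],cv2.COLOR_RGB2HSV).astype(int)
near=np.hypot(W[...,0]-.595,W[...,1]-.0895)<.045
h=near&(z>.135)&(z<.178)&((hsv[...,2]>95))
h&=(hsv[...,1]<90)
P=W[h];print(len(P),P.min(0),P.max(0))
f=least_squares(lambda c:np.hypot(P[:,0]-c[0],P[:,1]-c[1])-c[2],[.595,.09,.023],loss='soft_l1',f_scale=.001);print('head free',f.x)
f=least_squares(lambda c:np.hypot(P[:,0]-c[0],P[:,1]-c[1])-.0235,[.595,.09],loss='soft_l1',f_scale=.001);print('head fix',f.x)
print('rim z',np.percentile(P[:,2],[1,5]))
o=near&(hsv[...,0]>8)&(hsv[...,0]<24)&(hsv[...,1]>150)&(z>.06)&(z<.12)
T=W[o&(np.abs(z-.09)<.004)];(c,sz,_)=cv2.minAreaRect(T[:,:2].astype(np.float32));e=cv2.minEnclosingCircle(T[:,:2].astype(np.float32)*1000)
print('collar',len(T),e,(T.min(0)+T.max(0))/2,np.ptp(T,axis=0),np.median(T[:,2]))
S=W[o&(z>.097)];print('splines',len(S),(S.min(0)+S.max(0))/2,np.ptp(S,axis=0),S.mean(0))
E
```

```text
157 [0.5715874  0.06091056 0.14001204] [0.6194072  0.09715729 0.17733769]
head free [0.59713425 0.08818172 0.02435687]
head fix [0.59681814 0.08717279]
rim z [0.14140966 0.14349382]
collar 90 ((596.0750122070312, 86.76378631591797), 27.82559585571289) [0.59754863 0.08676378 0.08955929] [0.04973415 0.05527699 0.00697773] 0.0903117084261042
splines 54 [0.59781313 0.0832175  0.10522179] [0.03109499 0.02702831 0.01590461] [0.59763381 0.08322455 0.10521472]
```

The head and collar axes agree within about 1 mm. I'll lower it with force checks.

Call:
{"api": "move_arm", "payload": {
  "motion": [
    [0,0,14,0,0,0,1],
    [0,0,26,0,0,0,1],
    [0,0,30,0,0,0,1],
    [0,0,34,0,0,0,1],
    [0,0,37,0,0,0,1]
  ]
}}

```text
clock: 9.07
tool_pos: [0.5934, 0.0886, 0.1496]
eef_rot: [0.148, 0.989, 0.0, 0.0]
contact_force: [0.1, -0.5, -1.8]
opening: 0.509
finger_force: 45.0
```

Call:
{"api": "move_arm", "payload": {
  "motion": [
    [0,0,2,0,0,0,1],
    [0,0,4,0,0,0,1]
  ]
}}

```text
clock: 9.32
tool_pos: [0.5934, 0.0886, 0.1458]
eef_rot: [0.148, 0.989, 0.0, 0.0]
contact_force: [0.2, -0.2, -1.6]
opening: 0.512
finger_force: 45.0
```

No contact force with the rim about 8 mm below the spline tops, so it is meshed.

Call:
{"api": "move_arm", "payload": {
  "motion": [
    [0,0,4,0,0,0,1],
    [0,0,8,0,0,0,1],
    [0,0,12,0,0,0,1],
    [0,0,15,0,0,0,1],
    [0,0,15,0,0,0,1]
  ]
}}

```text
clock: 9.95
tool_pos: [0.5933, 0.0885, 0.1311]
eef_rot: [0.148, 0.989, -0.0, 0.0]
contact_force: [-2.4, -1.3, 4.6]
opening: 0.511
finger_force: 45.0
```

Call:
{"api": "move_arm", "payload": {
  "motion": [
    [0,0,2,0,0,0,1],
    [0,0,4,0,0,0,1],
    [0,0,6,0,0,0,1],
    [0,0,7,0,0,0,1],
    [0,0,7,0,0,0,1]
  ]
}}

```text
clock: 10.58
tool_pos: [0.5934, 0.0885, 0.1256]
eef_rot: [0.148, 0.989, -0.0, 0.001]
contact_force: [-5.1, -1.0, 15.8]
opening: 0.505
finger_force: 45.0
```

Call:
{"api": "move_arm", "payload": {
  "motion": [
    [0,0,1,0,0,0,1],
    [0,0,2,0,0,0,1],
    [0,0,2,0,0,0,1],
    [0,0,2,0,0,0,1],
    [0,0,2,0,0,0,1]
  ]
}}

```text
clock: 11.2
tool_pos: [0.5936, 0.0885, 0.1255]
eef_rot: [0.148, 0.989, -0.0, 0.001]
contact_force: [-7.4, -1.9, 27.3]
opening: 0.513
finger_force: 45.0
```

```bash
python3 - <<'E'
from h import *
s=snap('side');a=s['frame'][96:216,212:362]
cv2.imwrite('pics/c6.png',cv2.resize(a,None,fx=4,fy=4,interpolation=2)[:,:,::-1])
W=cloud(s);z=W[...,2];hsv=cv2.cvtColor(s['frame'],cv2.COLOR_RGB2HSV).astype(int)
near=np.hypot(W[...,0]-.595,W[...,1]-.0895)<.04
o=near&(hsv[...,0]>8)&(hsv[...,0]<24)&(hsv[...,1]>150)&(z>.05)&(z<.12)
print(o.sum(),np.percentile(z[o],[2,50,98]));plan(.595,.089,.12,73)
E
```

```text
28 [0.07223566 0.08000656 0.08516921]
shift [-1.1  0.9  5.5] rot [ 0.   0.1 -0. ] t 11.25 pos [0.5937 0.0885 0.1255]
```

View pics/c6.png

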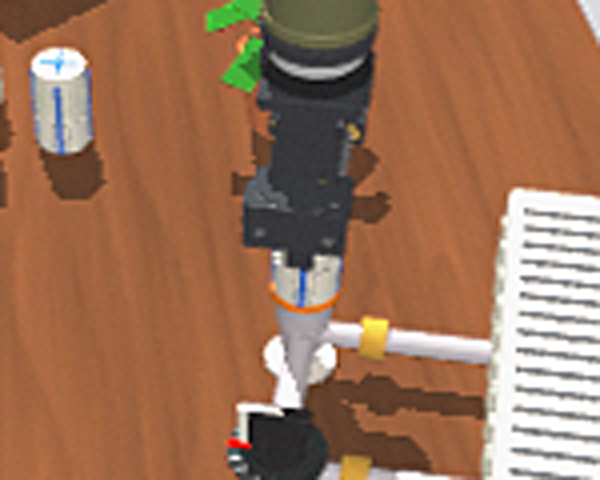

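The side crop shows the head seated on the collar at (305,300), with the collar top at about 82–85 mm. TCP height didn't change while the force rose to about 29 N, so it is at the hard stop with the grip steady. Handing in.

```bash
python3 -c "
from plant import finish_job
print(finish_job())"
```

```text
the job is handed in; nothing more can be done
None
```

I set the flow knob on its red mark, meshed the rightmost head with the splines, and pressed the collar to its hard stop. I handed the job in at about 11 s with the arm still gripping and pressing; the hand-in call gave no pass or fail result.

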